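# Push the bottle tray home and lock it with the pull-turn-push knob

### The arm

A 7-joint arm with a two-finger parallel gripper is mounted at the origin on the work surface. World frame = base frame: x ahead of the robot, y to its left, z up, the work surface at z = 0. Lengths are in m, angles in rad, forces in N, time in s.
With the tool pointing down it reaches from about 0.4 to 0.875 m from the base axis. Payload 19.3 kg.
Tool frame: the origin (TCP) lies at the very end of the fingers, on their centre line; the grasp point (between the pads) lies 19 mm behind it; z points along the fingers, y is the line along which they close (so a half turn about z gives the same grasp; the last joint's range is limited). The gripper opens to 85 mm and grips with 20 to 120 N. Pads are 22 mm wide; open, the fingers measure 114 mm over their backs; the gripper's body (76 mm by 85 mm) begins 54 mm behind the grasp point. The pads swing forward as they close: fully open they stand 13 mm farther back than shut.
Start: joints at [1.088, 0.521, -0.036, 1.599, 0.021, 1.021, -0.113], TCP at [0.251, -0.573, 0.195] pointing down, gripper open.
Joint ranges: [-2.91, 2.91], [-0.3, 2.13], [-1.5, 1.42], [0.17, 2.43], [-1.26, 4.41], [0.16, 1.93], [-2.52, 2.52]. Speed limits (rad/s): [1.89, 1.89, 2.39, 2.39, 3.01, 3.01, 3.01].

### API

Orientations are given as a rotation vector (axis times angle).
In Python, from plant import telemetry, optics, bot gives the robot as it stands.
- The arm moves only by the shell command python3 -m handwheel 'ROWS' [FORCE]. ROWS is JSON, a list that holds one entry, the list of rows, each a list of 7 numbers: the shift along the tool's x, y, z in units of 50 mm (1.0 is 50 mm), then the turn, a rotation vector about the tool's x, y, z in rad, then the closure in counts, from 0 (fully open) to 255 (shut). A call has 1 to 8 rows; each row shifts and turns the commanded pose from where the row before left it, along the tool's axes as they then stand; what a row does not reach is not made up. A row lasts 1/8 s, in which the tool goes at most 62.5 mm and 10.7 degrees, less where a joint would pass 70% of its speed; a pose out of reach is approached as far as the arm can. A call is refused whole if a number of a shift passes 1 or a number of a turn 0.188, either way. A call with a gripper value outside its range is refused whole. The fingers move at their own pace and stop on an object; FORCE is the grip in N (left out, the last holds). Time passes only in rows, so rows that do not move let the fingers close. It gives the time, the measured TCP pose, the force, the opening and the grip force at its end, in the units of the state.
- telemetry.get_obs(): the state, without advancing time (a new reading comes with each control period).
- optics.capture(name): name is "scene" or "top"; returns (picture, depth): 400x640x3 uint8, red, green, blue; 400x640 float32, m along the optical axis (not along the pixel's ray), 0 where there is no reading.
- optics.camera_info(name): a dict with "vfov" (degrees; the focal length in pixels is half the picture's height over the tangent of half this angle, whatever the lens; pixels are square), "cx", "cy" (the principal point, pixels), "extrinsics" (4x4, takes a point from camera to world coordinates). Camera axes: x right, y up, looking along -z (the intrinsics and any distortion apply to the point x, -y, -z); pixel columns grow to the right and rows downward; lengths in m; the calibration is good to about 2 mm. A picture is of the moment at which its call begins. camera_info takes no time and is no camera call.
- bot.sign_off(): hands the job in; it is judged then, once.
The state is a dict: "time": time; "qpos": joint angles; "qvel": joint speeds; "joint_torque": joint torques, N m; "tool_pos": TCP position; "tool_rot": TCP orientation; "wrist_force": force on the tool from outside, world axes, zero at the start; "ft_torque": the same for the moment, N m; "width": finger opening in m; "grasp_force": force on a finger pad.
Only numpy, scipy, OpenCV 4.12 (cv2) and the standard library are available. Lean on these libraries where they do the work, as an engineer would, in place of code of your own. Each camera call takes 0.05 s, during which the arm holds its last target. There are 200 camera calls.

### The job

Push the tray of amber bottles all the way home against the white latch block, keeping the bottles standing in it. Then lock it there with the black knob on the block: pull the knob up, turn it clockwise from the green dot to the red dot, and push it fully back in. Leave the other glassware and tools on the bench where they are.

Things in the scene. Friction and masses are not known exactly. Their poses are not given: they have to be found in the camera images.
- sampler: Fixed sample station. Aluminium base plate 180 mm in x, 360 mm in y (-190 to +170), 12 mm thick; two grey side rails along y, tops 30 mm above the bench; white latch block at the -y end (x -77 to 77, y -185 to -85, top 80 mm above the bench). Origin on the bench under the plate, z up. The tray slides along y; home is towards -y. Knob axis: vertical, at x 0, y -135 mm.
- tray: Loose white tray, 140 (x) by 130 mm (y), rims and dividers 28 mm high, origin at the centre of its underside, 12 mm above the bench; axes as the sampler's. 0.25 to 0.5 kg plus four bottles of 0.1 kg; 3 mm side play between the rails. At the start 60 to 110 mm out from home (+y); home (y -20 mm in the sampler's frame) is a hard stop on the latch block. Sliding takes about 4 to 13 N.
- push_face (a point): Centre of the outer (+y) vertical face of the blue push plate at the tray's end away from the latch block, 50 mm above the bench. The plate is 120 mm wide (x), from 13 to 78 mm above the bench, 6 mm thick. Axes as the tray's. With the tray home this point is at x 0, y +45 mm in the sampler's frame.
- lock_grip (a point): Middle of the black knob's grip bar, on the knob axis, 123 mm above the bench with the knob in, 143 mm pulled out. Bar: 66 mm long along this point's x (white pointer line at the +x end), 16 mm wide, 38 mm high (19 mm above and below this point). The round skirt below it is 68 mm wide, its top 23 mm below this point. z up.
- green_dot (a point): Green dot on the latch block's top, 42 mm from the knob axis, 20 degrees clockwise (from above) of the sampler's +x: the white pointer is here when the knob is open.
- red_dot (a point): Red dot on the latch block's top, 42 mm from the knob axis towards the sampler's -y: the white pointer is here when the knob is locked.
- lock_pull (a joint): How far the knob is pulled straight up, m: 0 fully in, 0.020 fully out. About 6 N of friction holds it where it is left, no spring. While in, a pin under the skirt keeps it from turning; it must be out at least 12 mm to pass the steel stop between the two notches. It goes in only at open or at locked; at locked its bolt drops into the tongue of a tray that is home, and bars one that is not.
- lock_turn (a joint): Angle of the knob, rad, growing clockwise seen from above: 0 open (pointer at the green dot), 1.22 locked (at the red dot), end stops at both. Starts between 0 and 0.06. When in, it has about 0.1 rad of play in its notch. Turning takes about 0.06 N m.
- vial0_mid (a point): Centre (40 mm up) of an amber bottle with black cap, 42 mm diameter, 80 mm tall, standing in a cell of the tray at about (-34, -96) mm in x, y from push_face along the tray's axes. Its z axis is up while upright; foot at 17 mm above the bench.
- vial1_mid (a point): Centre (40 mm up) of an amber bottle with yellow cap, 42 mm diameter, 80 mm tall, standing in a cell of the tray at about (+34, -96) mm in x, y from push_face along the tray's axes. Its z axis is up while upright; foot at 17 mm above the bench.
- vial2_mid (a point): Centre (40 mm up) of an amber bottle with black cap, 42 mm diameter, 80 mm tall, standing in a cell of the tray at about (-34, -36) mm in x, y from push_face along the tray's axes. Its z axis is up while upright; foot at 17 mm above the bench.
- vial3_mid (a point): Centre (40 mm up) of an amber bottle with red cap, 42 mm diameter, 80 mm tall, standing in a cell of the tray at about (+34, -36) mm in x, y from push_face along the tray's axes. Its z axis is up while upright; foot at 17 mm above the bench.
- flask_mid (a point): Bystander: glass volumetric flask, 68 mm wide, 145 mm tall, standing on the bench on the far (+x) side of the sampler; point on its axis 30 mm up.
- jar_mid (a point): Bystander: amber jar, 60 mm wide, 100 mm tall, far side of the sampler; point at its centre.
- beaker_mid (a point): Bystander: clear beaker, 68 mm wide, 85 mm tall, far side of the sampler; point at its centre.
- dishes_mid (a point): Bystander: white stack of culture dishes, 80 mm wide, 30 mm high, near (-x) side of the sampler; point at its centre.
- spatula_grip (a point): Bystander: spatula 150 mm long lying on the bench on the near (-x) side of the sampler; point on its handle, x along it.

How it is judged:
On the way, in this order (a step that is already met when the one before it is completed fails the run):
1. the tray is pushed home against the latch block (y of push_face in the frame of sampler below 0.0495 m), for 0.2 s.
2. the knob is pulled out (value of joint lock_pull above 0.012 m), for 0.1 s.
3. the pulled-out knob is turned to locked (value of joint lock_turn above 1.05 rad and value of joint lock_pull above 0.008 m), for 0.1 s.
At the end, for the whole second after the job is handed in: The tray is home (push face within 4.5 mm of its hard stop), the knob is at locked (over 1.05 rad) and pushed in to within 4 mm of fully in, all four bottles stand in the tray within 0.25 rad of upright, and the tray is at rest (y of push_face in the frame of sampler below 0.0495 m and value of joint lock_pull below 0.004 m and value of joint lock_turn above 1.05 rad and linear speed of tray below 0.02 m/s and angle between each of vial0_mid, vial1_mid, vial2_mid, vial3_mid's own z axis and vertical below 0.25 rad and horizontal distance between each of vial0_mid, vial1_mid, vial2_mid, vial3_mid and push_face below 0.15 m and height (world z) of each of vial0_mid, vial1_mid, vial2_mid, vial3_mid below 0.08 m); the robot touches nothing.
It fails at once if a bottle in the tray is tipped by more than 0.6 rad (angle between any of vial0_mid, vial1_mid, vial2_mid, vial3_mid's own z axis and vertical above 0.6 rad).
It fails at once if a bystander is moved by more than 40 mm or knocked over (distance of any of flask_mid, jar_mid, beaker_mid, dishes_mid, spatula_grip from where it was at the start of the episode above 0.04 m or angle between any of flask_mid, jar_mid, beaker_mid, dishes_mid's own z axis and vertical above 0.6 rad).
It also fails if it takes over 53 s, if anything falls off the work surface, if the arm or the gripper's body presses on something with over 40 N, if the wrist force passes 120 N, or if a joint passes its speed limit or range.

## Working session

There is one attempt and no reset: what is moved stays moved. The work goes in short steps, Python scripts to look and compute and a shell command to move; the robot and the scene stay as the last step left them, time stands still between calls to the robot, and variables do not carry over. Pictures are saved under pics/ and viewed, at most 10 in all, crops included, and the job is handed in when it is done.

```bash
mkdir -p pics; python3 - <<'E'
from plant import telemetry, optics, bot
import cv2,numpy as np
for n in("scene","top"):
    p,d=optics.capture(n); cv2.imwrite(f"pics/{n}0.png",p[:,:,::-1]); np.savez(f"{n}0.npz",p=p,d=d)
    i=optics.camera_info(n); print(n,{k:(np.round(v,3).tolist() if k=="extrinsics" else v) for k,v in i.items()})
o=telemetry.get_obs(); print({k:np.round(v,3).tolist() for k,v in o.items()})
E
```

```text
scene {'vfov': 51.46629969090041, 'cx': 319.0348487029157, 'cy': 200.5923076918755, 'extrinsics': [[-0.77, -0.486, 0.413, 0.935], [0.638, -0.602, 0.48, 0.404], [0.015, 0.633, 0.774, 0.797], [0.0, 0.0, 0.0, 1.0]]}
top {'vfov': 55.25333336103147, 'cx': 315.18137888235947, 'cy': 195.6767606221725, 'extrinsics': [[0.009, 0.991, -0.135, 0.497], [-1.0, 0.009, 0.001, -0.007], [0.002, 0.135, 0.991, 0.799], [0.0, 0.0, 0.0, 1.0]]}
{'time': 0.1, 'qpos': [1.088, 0.522, -0.036, 1.6, 0.021, 1.021, -0.113], 'qvel': [0.001, -0.001, -0.0, -0.002, -0.001, -0.001, 0.001], 'joint_torque': [0.003, -92.85, 1.984, -37.053, 0.018, 0.005, -0.0], 'tool_pos': [0.251, -0.572, 0.195], 'tool_rot': [-3.074, -0.644, 0.0], 'wrist_force': [-0.118, -0.728, -0.505], 'ft_torque': [-0.019, -0.014, 0.023], 'grasp_force': 0.0, 'width': 0.085}
```

View pics/top0.png

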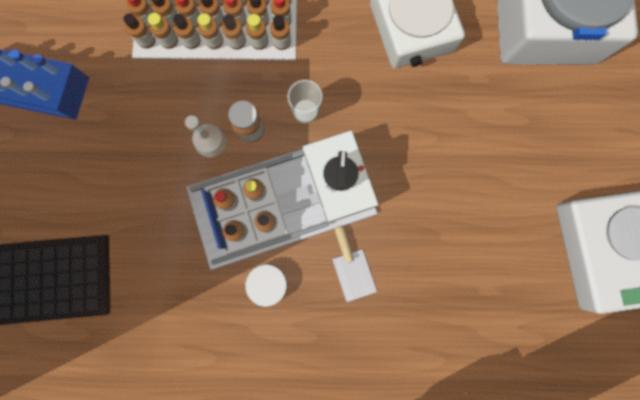

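View pics/scene0.png

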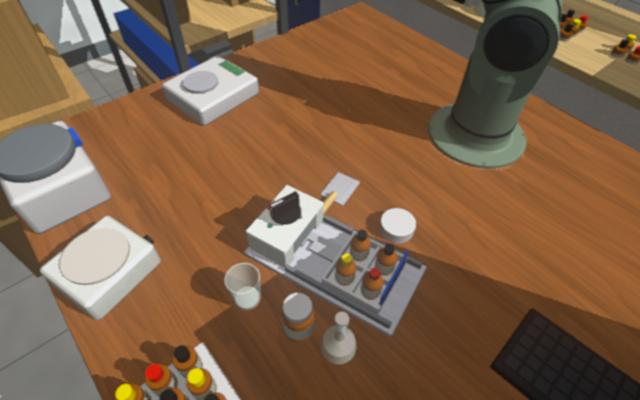

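The top view shows the tray (blue plate at about px 213,220) left of the white block (340,178). The knob is at (341,172), with its pointer up near (343,157). The dishes are at (266,286), the spatula at (350,265), and the flask, jar and beaker above the station.

```bash
cat > h.py <<'E'
import cv2,numpy as np
from plant import telemetry, optics
def cloud(n,d):
    i=optics.camera_info(n); f=200/np.tan(np.radians(i["vfov"]/2)); v,u=np.mgrid[:400,:640]
    P=np.stack([(u-i["cx"])/f*d,-(v-i["cy"])/f*d,-d],-1); E=np.array(i["extrinsics"])
    return P@E[:3,:3].T+E[:3,3]
def rect(pts): return cv2.minAreaRect((pts[:,:2]*1000).astype(np.float32))
def hsv(p): return cv2.cvtColor(p,cv2.COLOR_RGB2HSV).astype(int)
E
python3 - <<'E'
from h import *
for n in("top","scene"):
    z=np.load(n+"0.npz");p,d=z["p"],z["d"];P=cloud(n,d);h=hsv(p);ok=d>0
    reg=ok&(abs(P[...,0]-.5)<.2)&(P[...,1]<.25)&(P[...,1]>-.2)
    print(n,"bench z",np.median(P[reg&(P[...,2]<.008)][:,2]))
    m=reg&(abs(P[...,2]-.08)<.008)&(h[...,1]<60)&(h[...,2]>120)
    nl,l,st,_=cv2.connectedComponentsWithStats(m.astype(np.uint8)); k=1+st[1:,4].argmax()
    q=P[l==k]; print("block",len(q),np.median(q[:,2]),rect(q),"corners",np.round(cv2.boxPoints(rect(q))).tolist())
    m=reg&(h[...,0]>100)&(h[...,0]<130)&(h[...,1]>120)&(P[...,2]>.01)&(P[...,2]<.095)
    q=P[m];print("blue",len(q),q[:,2].min(),q[:,2].max(),rect(q)); t=q[q[:,2]>.07]; print("bluetop",len(t),rect(t) if len(t) else 0)
    m=reg&(P[...,2]>.132)&(P[...,2]<.15);q=P[m];print("bartop",len(q),np.median(q[:,2]) if len(q) else 0,rect(q) if len(q) else 0)
    m=reg&(P[...,2]>.095)&(P[...,2]<.15);q=P[m];print("knob",len(q),rect(q) if len(q) else 0)
    for nm,lo,hi in(("tall",.09,.2),):
        pass
E
```

```text
top bench z -0.0010690674078534523
block 2733 0.07857526564342698 ((635.8518676757812, -55.40928649902344), (153.19125366210938, 99.94733428955078), 18.97176742553711) corners [[547.0, -33.0], [580.0, -128.0], [725.0, -78.0], [692.0, 17.0]]
blue 179 0.05156496809311062 0.08092362921693186 ((550.3842163085938, 188.90277099609375), (114.15940856933594, 4.722277641296387), 19.089759826660156)
bluetop 166 ((550.3842163085938, 188.90277099609375), (114.15940856933594, 4.722277641296387), 19.089759826660156)
bartop 330 0.13624807466845595 ((635.840087890625, -55.18978500366211), (15.980548858642578, 65.33995056152344), 86.63623046875)
knob 1317 ((600.2706298828125, 40.115264892578125), (87.28009796142578, 269.68280029296875), 18.74022102355957)
scene bench z 0.0005431138572085104
block 1682 0.08032058684044696 ((635.2735595703125, -53.00999450683594), (156.186279296875, 101.7052230834961), 19.159866333007812) corners [[545.0, -31.0], [578.0, -127.0], [726.0, -75.0], [692.0, 21.0]]
blue 152 0.05170047559070823 0.08127625887771295 ((552.4469604492188, 193.62066650390625), (114.99119567871094, 5.681185722351074), 18.754501342773438)
bluetop 142 ((552.311279296875, 193.57460021972656), (114.70459747314453, 5.681185722351074), 18.754501342773438)
bartop 227 0.13788683986132277 ((636.7500610351562, -52.463340759277344), (18.52417755126953, 65.27618408203125), 84.93867492675781)
knob 1073 ((597.7242431640625, 44.92644500732422), (87.55287170410156, 266.07391357421875), 18.211278915405273)
```

```bash
cat >> h.py <<'E'
from scipy.spatial.transform import Rotation as R
S=np.radians(19.0); O=np.array([.6357,-.0545])   # knob axis
X=np.array([np.cos(S),np.sin(S)]); Y=np.array([-X[1],X[0]])
def samp(x,y): return O+x*X+(y+.135)*Y
def goto(xyz,yaw):
    "print shift in tool units, then tool turn, to reach xyz with tool x at yaw deg"
    o=telemetry.get_obs(); r=R.from_rotvec(o["tool_rot"]); y=np.radians(yaw)
    T=R.from_matrix(np.array([[np.cos(y),np.sin(y),0],[np.sin(y),-np.cos(y),0],[0,0,-1]]))
    print("t",o["time"],"pos",np.round(o["tool_pos"],4),"shift",np.round(r.inv().apply(np.array(xyz)-o["tool_pos"])/.05,3),"turn",np.round((r.inv()*T).as_rotvec(),3),"F",np.round(o["wrist_force"],1),"j7",round(o["qpos"][6],2),"w",round(o["width"],4))
E
python3 -m handwheel '[[[0.73,-0.78,0,0,0,0,255],[0.73,-0.78,0,0,0,0,255],[0.73,-0.78,0,0,0,0,255],[0.73,-0.78,0,0,0,0,255],[0.73,-0.78,0,0,0,0,255],[0.73,-0.78,0,0,0,0,255],[0.73,-0.78,0,0,0,0,255],[0.73,-0.78,0,0,0,0,255]]]' 40
python3 -c "
from h import *
print(samp(0,.127),samp(0,.165)); goto([*samp(0,.165),.195],109)"
```

```text
time: 1.1
tool_pos: [0.3933, -0.1679, 0.1952]
tool_rot: [3.075, 0.644, 0.0]
wrist_force: [1.0, -0.7, 0.0]
width: -0.0001
grasp_force: 0.0
[0.55040114 0.19322587] [0.53802955 0.22915557]
t 1.1 pos [ 0.3933 -0.1679  0.1952] shift [ 5.836e+00 -6.114e+00  4.000e-03] turn [ 0.    0.   -1.49] F [ 1.  -0.7  0. ] j7 -0.96 w -0.0001
```

```bash

python3 -m handwheel '[[[0.73,-0.764,0,0,0,0,255],[0.73,-0.764,0,0,0,0,255],[0.73,-0.764,0,0,0,0,255],[0.73,-0.764,0,0,0,0,255],[0.73,-0.764,0,0,0,0,255],[0.73,-0.764,0,0,0,0,255],[0.73,-0.764,0,0,0,0,255],[0.73,-0.764,0,0,0,0,255]]]' 
python3 -m handwheel '[[[0,0,0,0,0,-0.186,255],[0,0,0,0,0,-0.186,255],[0,0,0,0,0,-0.186,255],[0,0,0,0,0,-0.186,255],[0,0,0,0,0,-0.186,255],[0,0,0,0,0,-0.186,255],[0,0,0,0,0,-0.186,255],[0,0,0,0,0,-0.186,255]]]' 
python3 -c "
from h import *
goto([*samp(0,.165),.048],109)"
```

```text
time: 2.1
tool_pos: [0.5383, 0.229, 0.195]
tool_rot: [3.075, 0.643, -0.001]
wrist_force: [0.1, -0.4, 0.7]
width: -0.0002
grasp_force: 0.0
time: 3.1
tool_pos: [0.5378, 0.2273, 0.1949]
tool_rot: [-1.818, -2.561, 0.001]
wrist_force: [-0.3, -0.3, 0.5]
width: 0.0001
grasp_force: 0.0
t 3.1 pos [0.5378 0.2273 0.1949] shift [0.032 0.019 2.938] turn [-0.001 -0.     0.004] F [-0.3 -0.3  0.5] j7 -0.51 w 0.0001
```

```bash

python3 -m handwheel '[[[0.03,0.02,0.8,0,0,0,255],[0,0,0.8,0,0,0,255],[0,0,0.8,0,0,0,255],[0,0,0.54,0,0,0,255],[-0.2,0,0,0,0,0,255],[-0.15,0,0,0,0,0,255],[-0.1,0,0,0,0,0,255],[-0.1,0,0,0,0,0,255]]]' 
python3 -m handwheel '[[[-0.12,0,0,0,0,0,255],[-0.12,0,0,0,0,0,255],[-0.12,0,0,0,0,0,255],[-0.12,0,0,0,0,0,255],[-0.12,0,0,0,0,0,255],[-0.12,0,0,0,0,0,255],[-0.12,0,0,0,0,0,255],[-0.12,0,0,0,0,0,255]]]' 
python3 -c "
from h import *
goto([*samp(0,.056),.048],109)"
```

```text
time: 4.1
tool_pos: [0.5479, 0.2028, 0.0491]
tool_rot: [1.827, 2.555, 0.002]
wrist_force: [-0.6, -1.1, -0.5]
width: 0.0003
grasp_force: 0.0
time: 5.1
tool_pos: [0.563, 0.1574, 0.0482]
tool_rot: [-1.826, -2.556, 0.0]
wrist_force: [0.8, -1.0, 0.1]
width: 0.0003
grasp_force: 0.0
t 5.1 pos [0.563  0.1574 0.0482] shift [-0.661 -0.003  0.004] turn [-0.    -0.    -0.002] F [ 0.8 -1.   0.1] j7 -0.52 w 0.0003
```

```bash

python3 - <<'E'
from h import *
p,d=optics.capture("scene"); cv2.imwrite("pics/s1.png",cv2.resize(p[150:350,230:480,::-1],None,fx=3,fy=3))
P=cloud("scene",d);h=hsv(p)
m=(h[...,0]>100)&(h[...,0]<130)&(h[...,1]>120)&(P[...,2]>.06)&(P[...,2]<.095)&(abs(P[...,0]-.55)<.15)&(abs(P[...,1]-.1)<.15)
q=P[m];print(len(q),rect(q), [(q[:,:2].mean(0)-O)@X,(q[:,:2].mean(0)-O)@Y-.135]); print(telemetry.get_obs()["joint_torque"])
E
```

```text
163 ((552.2936401367188, 193.41873168945312), (115.08123779296875, 5.633529186248779), 19.204345703125) [np.float64(0.007792174276152114), np.float64(0.12712550331025402)]
[ -4.54513192 -95.6381464  -16.052953   -26.14860713  -0.26625889
  -0.23520816  -0.28252085]
```

View pics/s1.png

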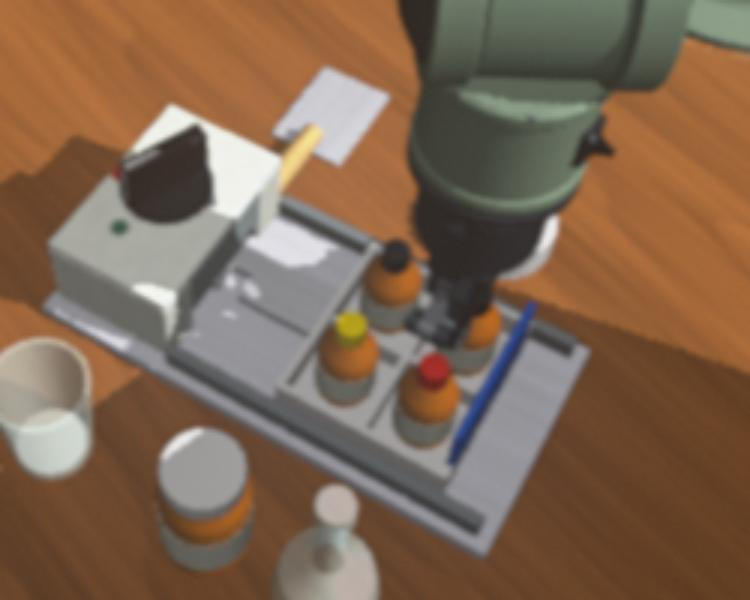

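The fingers appear at crop (440,335), inboard of the blue plate, which runs from (455,460) to (533,305) and has not moved. I'll check where the fingertips really are with the depth image.

```bash

python3 - <<'E'
from h import *
for n in("scene","top"):
    p,d=optics.capture(n);P=cloud(n,d);h=hsv(p)
    i=optics.camera_info(n);E=np.array(i["extrinsics"]);f=200/np.tan(np.radians(i["vfov"]/2))
    c=E[:3,:3].T@(telemetry.get_obs()["tool_pos"]-E[:3,3]);print(n,"TCP proj",i["cx"]-f*c[0]/c[2],i["cy"]+f*c[1]/c[2],"depth",-c[2])
    if n=="scene":
        for v in range(236,272,4):
            print(v,[(u,np.round(P[v,u]*1000).astype(int).tolist(),p[v,u].tolist()) for u in (372,377,382)])
    cv2.imwrite("pics/t1.png",cv2.resize(p[120:290,150:400,::-1],None,fx=3,fy=3)) if n=="top" else 0
E
```

```text
scene TCP proj 376.38613499575536 271.0452894243537 depth 0.8514099360112484
236 [(372, [586, 146, 184], [76, 57, 46]), (377, [600, 166, 219], [49, 42, 40]), (382, [598, 174, 226], [47, 41, 39])]
240 [(372, [512, 93, 40], [109, 108, 106]), (377, [600, 168, 210], [48, 43, 40]), (382, [597, 176, 215], [47, 41, 39])]
244 [(372, [604, 162, 194], [61, 57, 55]), (377, [597, 168, 194], [62, 58, 59]), (382, [595, 176, 202], [54, 50, 51])]
248 [(372, [514, 99, 16], [126, 124, 123]), (377, [600, 172, 189], [72, 70, 72]), (382, [597, 180, 195], [56, 52, 54])]
252 [(372, [609, 170, 183], [100, 100, 102]), (377, [604, 176, 185], [82, 82, 85]), (382, [569, 163, 135], [47, 42, 40])]
256 [(372, [614, 175, 181], [91, 92, 95]), (377, [603, 178, 173], [93, 94, 98]), (382, [576, 170, 136], [47, 42, 41])]
260 [(372, [618, 179, 177], [91, 92, 94]), (377, [611, 184, 176], [61, 59, 62]), (382, [587, 179, 144], [53, 50, 49])]
264 [(372, [543, 128, 17], [121, 120, 119]), (377, [612, 187, 168], [49, 45, 45]), (382, [567, 168, 95], [76, 74, 74])]
268 [(372, [588, 162, 95], [157, 97, 95]), (377, [582, 169, 98], [126, 70, 64]), (382, [548, 159, 46], [97, 95, 89])]
top TCP proj 231.04160691584048 213.15706579080353 depth 0.7528305368817253
```

View pics/t1.png

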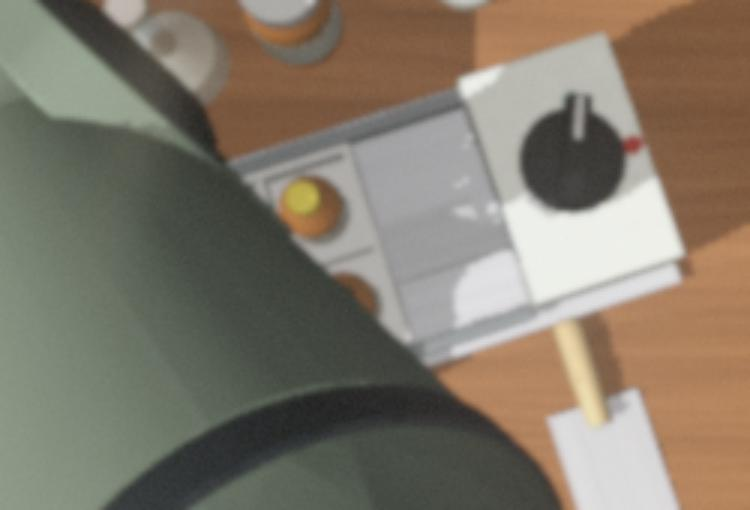

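```bash

python3 -m handwheel '[[[0,0,-0.4,0,0,0,255],[0,0,-0.8,0,0,0,255],[0,0,-0.8,0,0,0,255],[0,0,-0.4,0,0,0,255]]]'
python3 - <<'E'
from h import *
goto([*samp(0,.175),.048],109); o=telemetry.get_obs(); print(np.round(o["joint_torque"],2),np.round(o["ft_torque"],2),np.round(o["qpos"],3))
p,d=optics.capture("scene"); cv2.imwrite("pics/s2.png",cv2.resize(p[150:350,230:480,::-1],None,fx=3,fy=3))
E
```

```text
time: 5.75
tool_pos: [0.5634, 0.1585, 0.1714]
tool_rot: [1.825, 2.555, 0.004]
wrist_force: [0.0, -0.5, 0.0]
width: 0.0004
grasp_force: 0.0
t 5.75 pos [0.5634 0.1585 0.1714] shift [ 1.701 -0.029  2.468] turn [ 0.003  0.    -0.001] F [ 0.  -0.5  0. ] j7 -0.41 w 0.0004
[ -0.67 -86.94 -12.9  -33.71   0.16  -0.36  -0.13] [ 0.03 -0.02  0.05] [ 0.115  0.566 -0.71   1.71   0.423  1.021 -0.412]
```

View pics/s2.png

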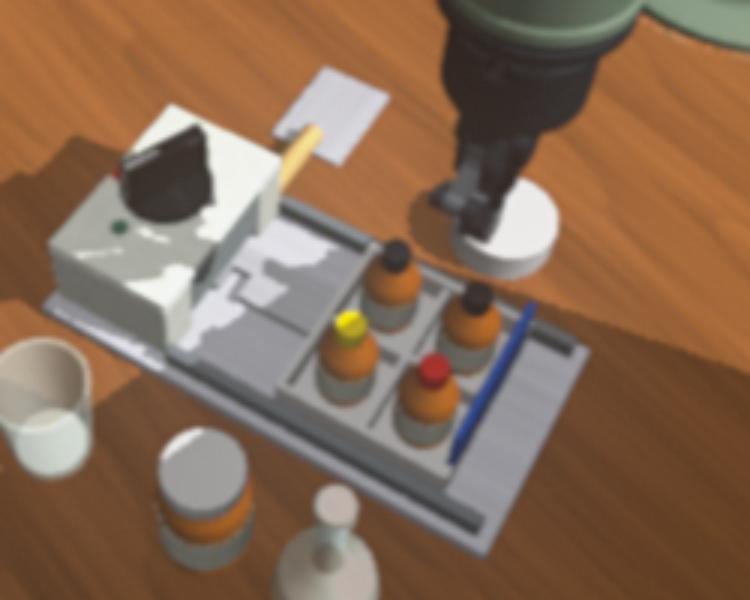

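The pulled-back gripper's tip is at crop (480,235). The tray, all four bottles and the blue plate are unchanged, so I'll redo the push and check the force along the way.

```bash

python3 - <<'E'
from h import *
for n in("scene",):
    i=optics.camera_info(n);E=np.array(i["extrinsics"]);f=200/np.tan(np.radians(i["vfov"]/2))
    def pr(w):
        c=E[:3,:3].T@(np.array(w)-E[:3,3]); return np.round([i["cx"]-f*c[0]/c[2],i["cy"]+f*c[1]/c[2]],1)
    t=pr(telemetry.get_obs()["tool_pos"]); print("tip crop",(t-[230,150])*3)
    for x in(-.06,.06): print("plate top crop",(pr([*samp(x,.127),.078])-[230,150])*3,"plate bottom",(pr([*samp(x,.127),.013])-[230,150])*3)
    print("base corner", (pr([*samp(.09,.17),.012])-[230,150])*3)
E
python3 -m handwheel '[[[0.6,-0.01,0,0,0,0,255],[0.7,-0.02,0,0,0,0,255],[0.4,0,0.3,0,0,0,255],[0,0,0.7,0,0,0,255],[0,0,0.7,0,0,0,255],[0,0,0.6,0,0,0,255],[0,0,0.17,0,0,0,255],[0,0,0,0,0,0,255]]]'
python3 - <<'E'
from h import *
goto([*samp(0,.141),.048],109)
p,d=optics.capture("scene"); cv2.imwrite("pics/s3.png",cv2.resize(p[150:350,230:480,::-1],None,fx=3,fy=3))
E
```

```text
tip crop [465.3 262.5]
plate top crop [534.3 301.2] plate bottom [518.1 349.8]
plate top crop [457.5 438.9] plate bottom [444.6 483. ]
base corner [483.6 553.8]
time: 6.8
tool_pos: [0.5338, 0.2379, 0.045]
tool_rot: [-1.826, -2.556, 0.0]
wrist_force: [-0.1, 0.4, 0.6]
width: -0.0001
grasp_force: 0.0
t 6.8 pos [0.5338 0.2379 0.045 ] shift [-0.673  0.024 -0.06 ] turn [-0.    -0.    -0.001] F [-0.1  0.4  0.6] j7 -0.67 w -0.0001
```

View pics/s3.png

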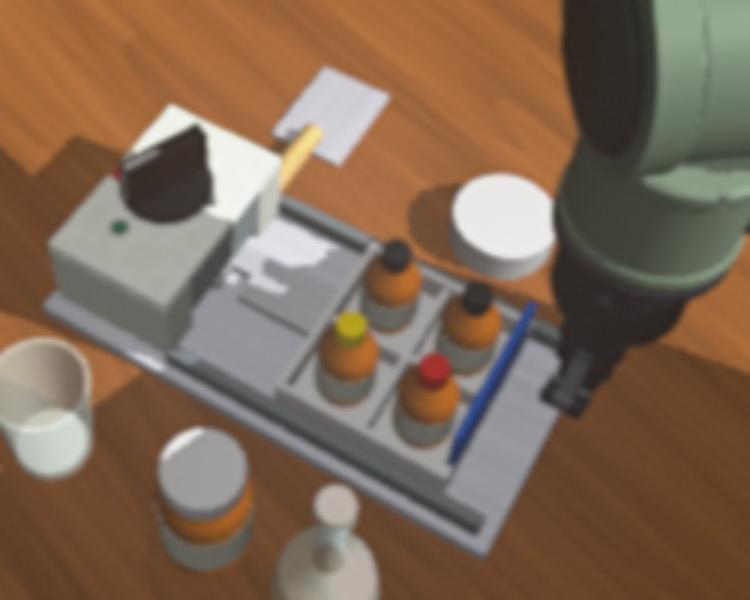

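The fingertip is at crop (565,405), noticeably above where the reported TCP projects. I'll measure its real height with depth.

```bash

python3 - <<'E'
from h import *
p,d=optics.capture("scene");P=cloud("scene",d)
i=optics.camera_info("scene");E=np.array(i["extrinsics"]);f=200/np.tan(np.radians(i["vfov"]/2))
c=E[:3,:3].T@(telemetry.get_obs()["tool_pos"]-E[:3,3]);print("TCP px",i["cx"]-f*c[0]/c[2],i["cy"]+f*c[1]/c[2])
for v in range(270,294,2): print(v,[(u,np.round(P[v,u]*1000).astype(int).tolist(),int(p[v,u].mean())) for u in range(412,430,4)])
E
```

```text
TCP px 415.21732615352624 291.45704944725924
270 [(412, [485, 193, 15], 157), (416, [477, 198, 13], 108), (420, [574, 248, 188], 56), (424, [569, 252, 188], 61), (428, [569, 258, 197], 42)]
272 [(412, [487, 195, 12], 154), (416, [547, 230, 127], 91), (420, [576, 250, 185], 66), (424, [572, 255, 188], 68), (428, [570, 260, 194], 41)]
274 [(412, [493, 199, 15], 148), (416, [550, 233, 126], 67), (420, [577, 252, 183], 70), (424, [573, 256, 185], 62), (428, [568, 261, 184], 39)]
276 [(412, [496, 203, 15], 122), (416, [579, 247, 171], 68), (420, [580, 254, 182], 71), (424, [570, 257, 175], 53), (428, [545, 253, 142], 39)]
278 [(412, [589, 246, 176], 74), (416, [580, 249, 169], 60), (420, [582, 256, 182], 70), (424, [551, 250, 137], 49), (428, [544, 254, 135], 44)]
280 [(412, [591, 249, 174], 48), (416, [587, 254, 177], 73), (420, [583, 258, 179], 68), (424, [572, 260, 169], 69), (428, [540, 254, 123], 61)]
282 [(412, [593, 251, 173], 42), (416, [590, 256, 177], 77), (420, [584, 260, 176], 69), (424, [574, 262, 167], 53), (428, [473, 231, 2], 72)]
284 [(412, [594, 252, 169], 86), (416, [592, 258, 175], 62), (420, [587, 262, 175], 63), (424, [583, 267, 177], 45), (428, [475, 233, -1], 73)]
286 [(412, [511, 217, 10], 150), (416, [592, 260, 171], 77), (420, [589, 265, 173], 46), (424, [935, 404, 797], 53), (428, [480, 237, 2], 74)]
288 [(412, [516, 221, 13], 155), (416, [502, 223, -1], 93), (420, [589, 266, 168], 50), (424, [585, 271, 171], 64), (428, [484, 240, 2], 73)]
290 [(412, [518, 224, 11], 152), (416, [507, 227, 2], 73), (420, [500, 232, 0], 71), (424, [493, 238, 0], 73), (428, [486, 243, 0], 73)]
292 [(412, [523, 227, 13], 141), (416, [509, 230, -1], 69), (420, [505, 236, 3], 73), (424, [497, 241, 1], 74), (428, [490, 246, 1], 74)]
```

```bash

python3 - <<'E'
from h import *
from scipy.optimize import least_squares
i=optics.camera_info("scene");E=np.array(i["extrinsics"]);f=200/np.tan(np.radians(i["vfov"]/2))
def pr(w):
    c=E[:3,:3].T@(np.array(w)-E[:3,3]); return np.array([i["cx"]-f*c[0]/c[2],i["cy"]+f*c[1]/c[2]])
obs=[((.5634,.1585,.1714),(482,240)),((.5338,.2379,.045),(567,413))]
s=least_squares(lambda c:np.concatenate([pr(np.array(t)+c)-(np.array(x)/3+[230,150]) for t,x in obs]),np.zeros(3))
print("offset",s.x,"resid",s.fun)
p,d=optics.capture("top"); cv2.imwrite("pics/t2.png",p[:,:,::-1])
print(np.round(telemetry.get_obs()["qpos"],3))
E
```

```text
offset [0.00243691 0.00685982 0.03205291] resid [-1.20214801  0.6590642   1.32119154 -0.7243285 ]
[-0.094  0.725 -0.622  1.8    0.568  0.801 -0.674]
```

View pics/t2.png

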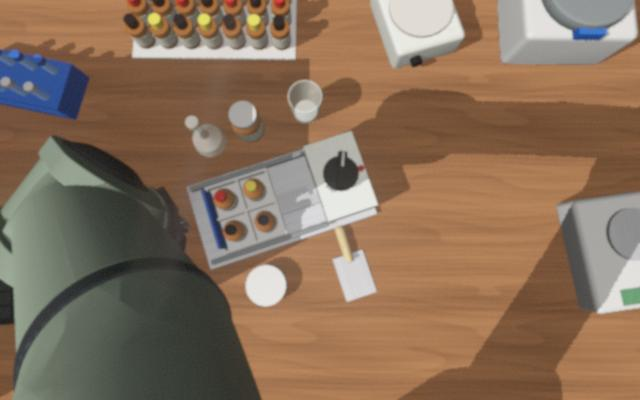

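The top view shows only the arm over the left end, with the tray untouched. Triangulating the tip across my two poses puts it about 30 mm higher than the reported TCP, which explains the fingers passing over the plate. I'll go lower, to a height that works either way, and watch for contact.

```bash

python3 -m handwheel '[[[0,0,0.25,0,0,0,255],[0,0,0.25,0,0,0,255],[-0.25,0,0,0,0,0,255],[-0.2,0,0,0,0,0,255],[-0.1,0,0,0,0,0,255],[-0.1,0,0,0,0,0,255],[-0.1,0,0,0,0,0,255],[-0.1,0,0,0,0,0,255]]]'
python3 -c "
from h import *
goto([*samp(0,.056),.02],109);print(telemetry.get_obs()['joint_torque'][:1])
o=telemetry.get_obs();print((o['tool_pos'][:2]-O)@Y-.135)"
```

```text
time: 7.95
tool_pos: [0.5476, 0.1981, 0.0199]
tool_rot: [-1.825, -2.556, -0.001]
wrist_force: [-2.0, 4.2, 1.5]
width: 0.0003
grasp_force: 2.4
t 7.95 pos [0.5476 0.1981 0.0199] shift [-1.53   0.022 -0.003] turn [ 0.    -0.001 -0.001] F [-2.   4.2  1.5] j7 -0.63 w 0.0003
[2.23653831]
0.1325197462646429
```

```bash

python3 -m handwheel '[[[-0.14,0,0,0,0,0,255],[-0.14,0,0,0,0,0,255],[-0.14,0,0,0,0,0,255],[-0.14,0,0,0,0,0,255],[-0.14,0,0,0,0,0,255],[-0.14,0,0,0,0,0,255],[-0.14,0,0,0,0,0,255],[-0.14,0,0,0,0,0,255]]]'
python3 - <<'E'
from h import *
goto([*samp(0,.056),.02],109)
p,d=optics.capture("scene");P=cloud("scene",d);h=hsv(p)
m=(h[...,0]>100)&(h[...,0]<130)&(h[...,1]>120)&(P[...,2]>.06)&(P[...,2]<.095)&(abs(P[...,0]-.58)<.15)&(abs(P[...,1]-.1)<.15)
q=P[m];c=np.array(rect(q)[0])/1000;print(len(q),(c-O)@Y-.135)
E
```

```text
time: 8.95
tool_pos: [0.5658, 0.145, 0.0199]
tool_rot: [-1.825, -2.556, -0.001]
wrist_force: [-1.9, 4.8, 2.7]
width: -0.0002
grasp_force: 2.6
t 8.95 pos [0.5658 0.145  0.0199] shift [-0.408  0.022 -0.002] turn [ 0.001 -0.001 -0.001] F [-1.9  4.8  2.7] j7 -0.53 w -0.0002
72 0.06455144680047933
```

```bash

python3 -m handwheel '[[[-0.12,0,0,0,0,0,255],[-0.12,0,0,0,0,0,255],[-0.08,0,0,0,0,0,255],[-0.05,0,0,0,0,0,255],[-0.03,0,0,0,0,0,255],[-0.03,0,0,0,0,0,255]]]'
python3 -c "
from h import *
goto([*samp(0,.056),.02],109)"
```

```text
time: 9.75
tool_pos: [0.5724, 0.1254, 0.0198]
tool_rot: [-1.825, -2.556, -0.001]
wrist_force: [-6.0, 10.5, 3.7]
width: 0.0
grasp_force: 6.4
t 9.75 pos [0.5724 0.1254 0.0198] shift [ 0.007  0.026 -0.003] turn [ 0.    -0.001 -0.001] F [-6.  10.5  3.7] j7 -0.49 w 0.0
```

```bash

python3 -m handwheel '[[[-0.03,0,0,0,0,0,255],[-0.03,0,0,0,0,0,255]]]'
```

```text
time: 10.0
tool_pos: [0.5723, 0.1254, 0.0199]
tool_rot: [-1.821, -2.556, -0.005]
wrist_force: [-12.8, 22.9, 5.5]
width: 0.0002
grasp_force: 13.5
```

Hard stop reached: about 26 N and no further motion. Now I'll hold briefly, retreat and go up.

```bash

python3 -m handwheel '[[[0,0,0,0,0,0,255],[0.2,0,0,0,0,0,255],[0.4,0,-0.2,0,0,0,255],[0,0,-0.7,0,0,0,255],[0,0,-0.8,0,0,0,255],[0,0,-0.8,0,0,0,200],[0,0,-0.5,0,0,0,100],[0,0,0,0,0,0,0]]]'
python3 -c "
from h import *
goto([*O,.17],177)"
```

```text
time: 11.0
tool_pos: [0.5646, 0.1508, 0.172]
tool_rot: [1.825, 2.554, 0.004]
wrist_force: [0.8, -0.4, -0.0]
width: 0.0538
grasp_force: 0.0
t 11.0 pos [0.5646 0.1508 0.172 ] shift [-4.344  0.014  0.044] turn [ 0.002  0.003 -1.188] F [ 0.8 -0.4 -0. ] j7 -0.41 w 0.0538
```

```bash

python3 -m handwheel '[[[-0.7,0,0,0,0,0,0],[-0.75,0,0,0,0,0,0],[-0.75,0,0,0,0,0,0],[-0.75,0,0,0,0,0,0],[-0.75,0,0,0,0,0,0],[-0.64,0,0,0,0,0,0]]]'
python3 -m handwheel '[[[0,0,0,0,0,-0.17,0],[0,0,0,0,0,-0.17,0],[0,0,0,0,0,-0.17,0],[0,0,0,0,0,-0.17,0],[0,0,0,0,0,-0.17,0],[0,0,0,0,0,-0.17,0],[0,0,0,0,0,-0.168,0],[0,0,0,0,0,0,0]]]'
python3 - <<'E'
from h import *
goto([*O,.08],177)
p,d=optics.capture("scene"); cv2.imwrite("pics/s4.png",cv2.resize(p[100:300,200:450,::-1],None,fx=3,fy=3))
i=optics.camera_info("scene");E=np.array(i["extrinsics"]);f=200/np.tan(np.radians(i["vfov"]/2))
def pr(w):
    c=E[:3,:3].T@(np.array(w)-E[:3,3]); return np.round(3*(np.array([i["cx"]-f*c[0]/c[2],i["cy"]+f*c[1]/c[2]])-[200,100]))
t=telemetry.get_obs()["tool_pos"]; r=R.from_rotvec(telemetry.get_obs()["tool_rot"]).as_matrix()
for dz in (.013,.03,.045,.06): print(dz,[pr(t+[0,0,dz]+s*.043*r[:,1]) for s in(-1,1)])
E
```

```text
time: 11.75
tool_pos: [0.6342, -0.0566, 0.169]
tool_rot: [-1.826, -2.555, 0.001]
wrist_force: [0.1, 0.4, 0.4]
width: 0.0851
grasp_force: 0.0
time: 12.75
tool_pos: [0.6339, -0.0551, 0.169]
tool_rot: [-0.084, -3.139, -0.001]
wrist_force: [0.2, -0.0, 0.9]
width: 0.0849
grasp_force: 0.0
t 12.75 pos [ 0.6339 -0.0551  0.169 ] shift [-0.036  0.013  1.78 ] turn [ 0.    -0.001 -0.001] F [ 0.2 -0.   0.9] j7 1.02 w 0.0849
0.013 [array([216., 212.]), array([287., 292.])]
0.03 [array([214., 195.]), array([287., 274.])]
0.045 [array([212., 179.]), array([286., 259.])]
0.06 [array([210., 162.]), array([285., 243.])]
```

View pics/s4.png

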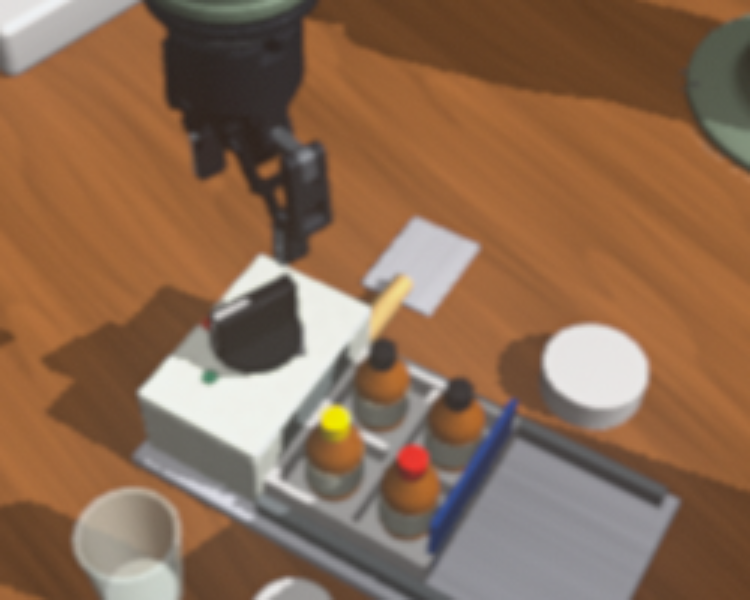

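The tray now sits against the block with all bottles upright. The open fingertips, at crop (205,175) and (289,255), project to about 46 mm above the reported TCP. Less the 13 mm set-back when open, the bias is about 33 mm, so I grasp at a reported z of about 0.074.

```bash

python3 -m handwheel '[[[-0.036,0.013,0.5,0,0,0,0],[0,0,0.6,0,0,0,0],[0,0,0.5,0,0,0,0],[0,0,0.2,0,0,0,0],[0,0,0.1,0,0,0,0],[0,0,0,0,0,0,0]]]'
python3 -m handwheel '[[[0,0,0,0,0,0,255],[0,0,0,0,0,0,255],[0,0,0,0,0,0,255],[0,0,0,0,0,0,255],[0,0,0,0,0,0,255],[0,0,0,0,0,0,255]]]' 60
```

```text
time: 13.55
tool_pos: [0.6364, -0.0549, 0.0752]
tool_rot: [0.084, 3.14, -0.0]
wrist_force: [0.4, -0.7, 0.6]
width: 0.0851
grasp_force: 0.0
time: 14.3
tool_pos: [0.6363, -0.0548, 0.0749]
tool_rot: [0.083, 3.14, 0.0]
wrist_force: [-1.5, 1.1, 5.7]
width: 0.0149
grasp_force: 59.2
```

```bash

python3 -m handwheel '[[[0,0,-0.1,0,0,0,255],[0,0,-0.1,0,0,0,255],[0,0,-0.1,0,0,0,255],[0,0,-0.06,0,0,0,255],[0,0,0,0,0,0,255]]]'
```

```text
time: 14.92
tool_pos: [0.6363, -0.0549, 0.0932]
tool_rot: [0.083, 3.14, 0.0]
wrist_force: [-1.3, 2.9, 2.3]
width: 0.0149
grasp_force: 59.9
```

```bash

python3 -m handwheel '[[[0,0,0,0,0,0.1,255],[0,0,0,0,0,0.15,255],[0,0,0,0,0,0.15,255]]]'
python3 - <<'E'
from h import *
o=telemetry.get_obs();print(np.round(o["wrist_force"],1),np.round(o["ft_torque"],2),o["width"])
p,d=optics.capture("scene"); cv2.imwrite("pics/s5.png",cv2.resize(p[130:280,200:400,::-1],None,fx=4,fy=4))
E
```

```text
time: 15.3
tool_pos: [0.6362, -0.0548, 0.0932]
tool_rot: [0.712, 3.059, 0.0]
wrist_force: [-1.7, 3.6, 0.1]
width: 0.015
grasp_force: 59.9
[-1.7  3.6  0.1] [0.77 0.15 0.07] 0.015006187443638444
```

View pics/s5.png

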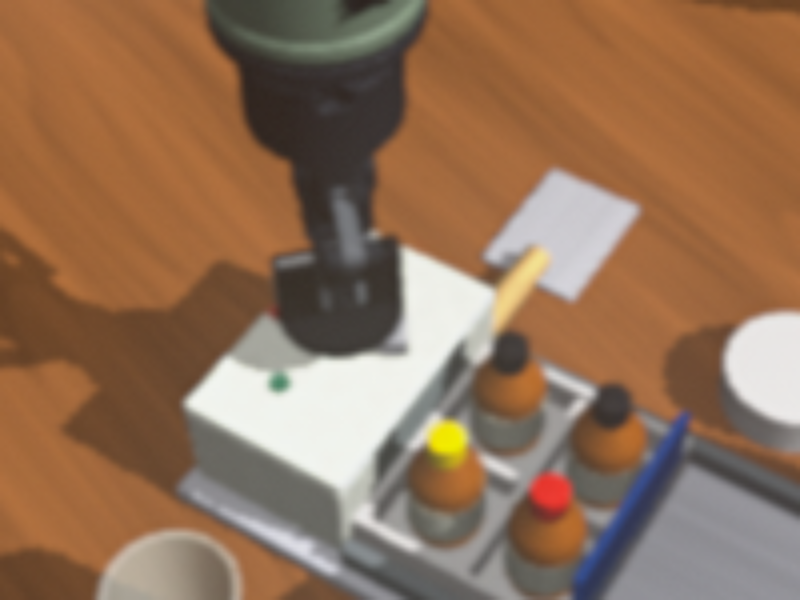

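The knob is gripped at (340,290), lifted (its skirt is clear of the block) and turning with the tool. I've turned 0.40 rad so far, so I'll continue to 1.22.

```bash

python3 -m handwheel '[[[0,0,0,0,0,0.15,255],[0,0,0,0,0,0.15,255],[0,0,0,0,0,0.15,255],[0,0,0,0,0,0.15,255],[0,0,0,0,0,0.12,255],[0,0,0,0,0,0.08,255],[0,0,0,0,0,0,255]]]'
python3 -c "
from h import *
goto([*O,.0745],107);print(telemetry.get_obs()['ft_torque'])"
```

```text
time: 16.23
tool_pos: [0.6362, -0.0548, 0.0931]
tool_rot: [1.838, 2.548, -0.0]
wrist_force: [-1.8, 1.8, 4.1]
width: 0.0148
grasp_force: 60.4
t 16.225 pos [ 0.6362 -0.0548  0.0931] shift [ 0.009 -0.007  0.371] turn [0.    0.    0.024] F [-1.8  1.8  4.1] j7 -0.09 w 0.0148
[0.58355883 0.33206203 0.36131253]
```

```bash

python3 -m handwheel '[[[0,0,0.08,0,0,0,255],[0,0,0.08,0,0,0,255],[0,0,0.08,0,0,0,255],[0,0,0.07,0,0,0,255],[0,0,0.06,0,0,0,255],[0,0,0.03,0,0,0,255],[0,0,0,0,0,0,255]]]'
python3 -c "
from h import *
goto([*O,.0745],107);print(telemetry.get_obs()['ft_torque'])"
```

```text
time: 17.1
tool_pos: [0.6366, -0.0548, 0.0746]
tool_rot: [1.841, 2.544, 0.0]
wrist_force: [-11.0, 2.9, 35.0]
width: 0.015
grasp_force: 64.8
t 17.1 pos [ 0.6366 -0.0548  0.0746] shift [ 0.012 -0.014  0.001] turn [0.001 0.001 0.021] F [-11.    2.9  35. ] j7 -0.11 w 0.015
[0.63953223 2.86337702 0.42360884]
```

The knob is back at its original height with a 35 N stop force, so it is fully in. Release, lift and check.

```bash

python3 -m handwheel '[[[0,0,-0.03,0,0,0,255],[0,0,0,0,0,0,0],[0,0,0,0,0,0,0],[0,0,0,0,0,0,0],[0,0,0,0,0,0,0],[0,0,0,0,0,0,0]]]'
python3 -m handwheel '[[[0,0,-0.3,0,0,0,0],[0,0,-0.7,0,0,0,0],[0,0,-0.8,0,0,0,0],[0,0,-0.7,0,0,0,0],[0,0.6,0,0,0,0,0],[0,0.8,0,0,0,0,0],[0,0.8,0,0,0,0,0],[0,0,0,0,0,0,0]]]'
python3 - <<'E'
from h import *
for n in("scene","top"):
    p,d=optics.capture(n);P=cloud(n,d);h=hsv(p)
    if n=="scene": cv2.imwrite("pics/s6.png",cv2.resize(p[130:280,200:400,::-1],None,fx=4,fy=4))
    near=(np.hypot(P[...,0]-O[0],P[...,1]-O[1])<.045)&(d>0)
    q=P[near&(P[...,2]>.128)&(P[...,2]<.17)]
    if len(q)>20: print(n,"bar z",np.median(q[:,2]),q[:,2].max(),rect(q))
    m=(h[...,0]>100)&(h[...,0]<130)&(h[...,1]>120)&(P[...,2]>.06)&(P[...,2]<.095)&(abs(P[...,0]-.58)<.12)&(abs(P[...,1]-.1)<.12)
    q=P[m]
    if len(q)>20: print("plate y",(np.array(rect(q)[0])/1000-O)@Y-.135)
E
```

```text
time: 17.85
tool_pos: [0.6362, -0.055, 0.0741]
tool_rot: [-1.842, -2.545, 0.0]
wrist_force: [1.2, 0.2, 0.3]
width: 0.0853
grasp_force: 0.0
time: 18.85
tool_pos: [0.7419, -0.0185, 0.1993]
tool_rot: [-1.839, -2.546, -0.002]
wrist_force: [-1.2, 0.6, -0.6]
width: 0.0854
grasp_force: 0.0
scene bar z 0.13759763659080393 0.14244409946243808 ((635.7943115234375, -51.377281188964844), (17.650989532470703, 65.0495376586914), 19.718061447143555)
plate y 0.043692937866675274
top bar z 0.13631396621195802 0.13895961596720352 ((636.3828735351562, -55.59913635253906), (16.467323303222656, 66.48114776611328), 18.795970916748047)
plate y 0.039876983653800935
```

View pics/s6.png

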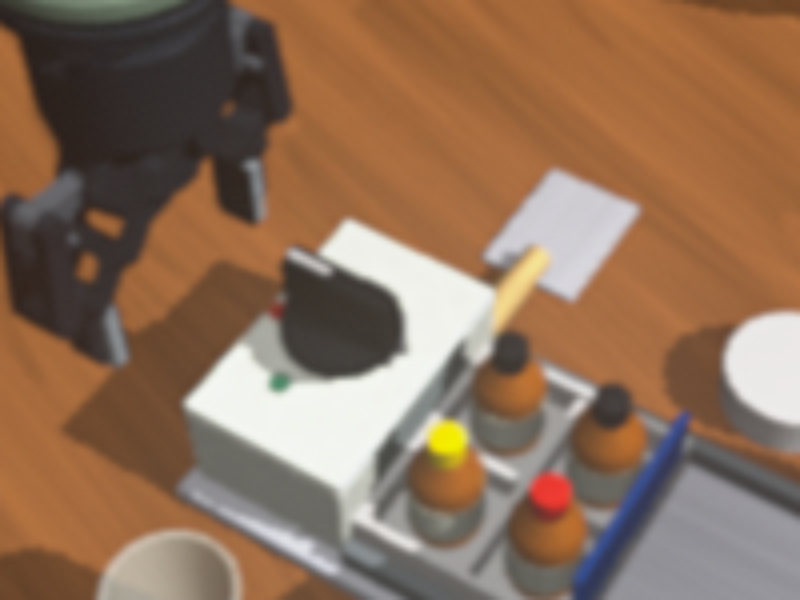

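The knob at (340,310) has its pointer at the red dot (278,310). Bar height matches the start, bar yaw is -71° (locked), the plate is home and all bottles are upright with the gripper clear. Handing in.

```bash
python3 -c "
from plant import bot
print(bot.sign_off())"
```

```text
the job is handed in; nothing more can be done
None
```

The job is handed in, with no verdict returned: in the last pictures the tray is home against the latch block, all four bottles are upright, and the knob is at the red dot and fully pushed in; I saw no bystander moved (the near-side ones and the beaker were in view).

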